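# Fit the drip plate and hang the ladle

## Robot

A 6-joint arm with a two-finger parallel gripper is mounted at the origin on the work surface. World frame = base frame: x ahead of the robot, y to its left, z up, the work surface at z = 0. Lengths are in mm, angles in rad, forces in N, time in s.
With the tool pointing down it reaches from about 275 to 750 mm from the base axis. Payload 10.2 kg.
Tool frame: the origin (TCP) lies midway between the tips of the shut fingers; the grasp point (between the pads) lies 19 mm behind it; z points along the fingers, y is the line along which they close (so a half turn about z gives the same grasp; the last joint's range is limited). The gripper opens to 85 mm and grips with 20 to 120 N. Pads are 22 mm wide; open, the fingers measure 114 mm over their backs; the gripper's body (76 mm by 85 mm) begins 54 mm behind the grasp point. The pads swing forward as they close: fully open they stand 13 mm farther back than shut.
Start: joints at [1.085, 0.313, 1.498, -0, 1.331, -0.223], TCP at [136.4, 506.977, 207.794] pointing down, gripper open.
Joint ranges: [-2.94, 2.94], [-0.97, 2.17], [0.19, 2.56], [-1.23, 4.37], [0.02, 3.11], [-2.88, 2.88]. Speed limits (rad/s): [2.39, 2.39, 3.01, 3.14, 3.14, 3.14].

## Interface

Orientations are given as a unit quaternion [w, x, y, z].
In Python, from rig import ctrl gives the robot as it stands.
- The arm moves only by the tool send_rows, never from a script. Its argument "targets" is a list of rows, each an object with "offset": the shift along the world's x, y, z in cm, a list of three; "spin": the turn about the world's z in rad. A call has 1 to 8 rows; each row is the pose to reach, as a shift and turn from the pose commanded when the call began; what a row does not reach only later rows make up. A row lasts 1/12 s, in which the tool goes at most 41.7 mm and 7.16 degrees, less where a joint would pass 70% of its speed; a pose out of reach is approached as far as the arm can. A call with a gripper value outside its range is refused whole. "grip" is the opening, from 0 (shut) to 1 (fully open), set as the call begins (left out, the last holds). The fingers move at their own pace and stop on an object; "squeeze" is the grip in N (left out, the last holds). Time passes only in rows, so rows that repeat a pose let the fingers close. It gives the time, the measured TCP pose, the force, the opening and the grip force at its end, in the units of the state.
- ctrl.sense(): the state, without advancing time (a new reading comes with each control period).
- ctrl.capture(name): name is "scene" or "top"; returns (picture, depth): 480x640x3 uint8, red, green, blue; 480x640 float32, mm along the optical axis (not along the pixel's ray), 0 where there is no reading.
- ctrl.calibration(name): a dict with "fx", "fy", "cx", "cy" (pixels), "k1" (the pictures are not rectified: a ray, as slopes to the right and down, at radius r is drawn at 1 + k1 r^2 times it, then the intrinsics apply), "view" (4x4, takes a point from world to camera coordinates). Camera axes: x right, y down, z forward; pixel columns grow to the right and rows downward; lengths in mm; the calibration is good to about 2 mm. A picture is of the moment at which its call begins. calibration takes no time and is no camera call.
- ctrl.finish_job(): hands the job in; it is judged then, once.
Trained networks look in the newest picture that a camera, given by its name, has taken for a name from the list of things; names that differ only in an ending like _2 or _b are one class to them, and where a whole thing is asked for, a point or a joint stands for the part that bears it (a point fixed in the world has none). Each returns a list of dicts, best first, with "conf" (0 to 1); they miss things now and then, are a little off and sometimes report something else, mostly with a low value. They report only what shows in the picture. A call takes as long as a camera call. They do not tell look-alikes from the thing itself.
- ctrl.search_frame(camera, query): "box" ([left, top, right, bottom] in pixels, round what is visible of it).
- ctrl.place_of(camera, query): "uv" ([column, row] in pixels: a listed point, or the origin of a listed thing).
The state is a dict: "time_s": time; "joints": joint angles; "dq": joint speeds; "tau": joint torques, N m; "eef_pos": TCP position; "ee_rot": TCP orientation; "force": force on the tool from outside, world axes, zero at the start; "wrist_torque": the same for the moment, N m; "grip_width": opening from 0.0 (shut) to 1.0 (fully open); "grip_force": force on a finger pad.
Only numpy, scipy, OpenCV 4.12 (cv2) and the standard library are available. Lean on these libraries where they do the work, as an engineer would, in place of code of your own. Each camera call takes 0.05 s, during which the arm holds its last target. There are 200 camera calls.

## Task

Get the ladle rack ready: first fit the turquoise drip plate onto the rack's base, sliding it lightly over the two steel studs until you feel its holes drop over them and it lies flat, without forcing it. Then take the ladle off the black drying stand and hang it on the rack's rail in the gap between the skimmer and the turner, without knocking either off the rail; leave the plate fitted, let go of everything, and leave the mortar and the jar where they are.

Things in the scene. Friction and masses are not known exactly. Their poses are not given: they have to be found in the camera images.
- rack: Fixed ladle rack: dark wooden base slab 230 x 300 x 12 mm on the counter with a steel rail standing over its far part. Origin on the counter, 12 mm below rack_seat; the slab reaches 95 mm to -x, 135 mm to +x and 150 mm to each side of it. Axes: z up, x towards the rail, y along it.
- rack_seat (a point): On the slab's top, middle of the plate's place; rack axes. Two upright steel studs (12 mm thick, 14 mm tall, top 3 mm tapered to 8 mm) stand 90 mm apart in a row along y through this point. The pair was set by hand along a slot: its middle lies anywhere up to 12 mm to +y or -y of this point (not reported); light pushes do not move it.
- rack_rail (a point): Middle of the rail's top edge, 210 mm above the counter, 115 mm to +x of rack_seat; rack axes. Flat steel bar along y: 8 mm thick (x), 22 mm high, 280 mm long, a 12 mm square post at each end. Skimmer and turner hang about 75 mm to either side of this point; the ladle belongs midway between them.
- plate_grip (a point): Turquoise plate 150 (x) x 150 (y) x 6 mm, 0.4 kg, flat on the counter. Through holes of 16 mm at x = 0, y = +45 and -45 mm. A rib 40 mm long (x), 12 mm thick (y) rises from its middle to 50 mm above its underside; this point is in it, 30 mm above the underside. z up. Fits either way round with its x along the rack's; riding on the stud tops it is 14 mm above home.
- stand_rail (a point): Fixed drying stand, black base 130 x 150 x 12 mm: middle of the top edge of its rail, 210 mm above the counter. The rail runs along y: 8 mm thick, 22 mm high, 120 mm long, a 12 mm square post at each end. The ladle hangs on it at the start.
- ladle_grip (a point): Steel ladle, 0.16 kg, 190 mm tall. Centre of the red upright grip block on top of its hook: 14 mm (x) x 24 mm (y) x 46 mm (z). Axes: z up, x across the rail, y along it. The straight handle runs down in front of the rail (-x); the bowl, 70 mm across, is centred 45 mm to -x (it clears the rail's front by 6 mm), and its bottom is 167 mm below this point.
- ladle_hook (a point): The ladle's hook: middle of its inner top face, which rests on the rail, 27 mm below ladle_grip; same axes. A strip 18 mm wide (y), 4 mm thick, open below, 20 mm wide inside (10 mm to each side in x); the free lip behind (+x), 10 mm thick, reaches 22 mm below this point, the handle is in front (-x).
- skimmer_hook (a point): Skimmer hanging on the rack's rail, on either side of the gap: inner top of its hook (strip 18 mm wide along y, 4 mm thick, no grip block). Its flat round brass disc, 60 mm across, leans 25 degrees forward (-x), centred 104 mm below and 25 mm to -x of this point. Loose, 0.12 kg.
- turner_hook (a point): Turner hanging on the rack's rail, on the other side of the gap: inner top of its hook, same as the skimmer's. Its flat black blade, 60 mm wide and 62 mm high, leans 25 degrees forward (-x), centred 104 mm below and 25 mm to -x of this point. Loose, 0.12 kg.
- mortar: Stone mortar with its pestle in it, 116 mm across, about 140 mm tall with the pestle, 1.8 kg. Origin: centre of its underside. To be left alone.
- jar: Closed amber glass jar with a steel screw top, 84 mm across, 120 mm tall. Origin: centre of its underside. To be left alone.
Not all that is in view belongs to the job. What is shaped like the part that bears skimmer_hook but blue or green is not meant.

How it is judged (in metres and radians):
On the way:
1. the drip plate lies flat on the rack's base with both holes over the studs (z of plate_grip in the frame of rack between 0.038 and 0.0445 m and x of plate_grip in the frame of rack between -0.012 and 0.012 m and y of plate_grip in the frame of rack between -0.02 and 0.02 m and angle between plate_grip's own z axis and vertical below 0.05 rad), for 0.3 s.
At the end, for the whole second after the job is handed in: The plate lies flat on the base (within 2.5 mm of home, tilt under 0.05 rad), within 12 mm across and 20 mm along the rail of its seat. The ladle hangs at rest on the rail within 30 mm of its middle, upright within 0.25 rad. Skimmer and turner still hang (all of step 1 and z of ladle_hook in the frame of rack between 0.203 and 0.222 m and x of ladle_hook in the frame of rack between 0.1 and 0.13 m and y of ladle_hook in the frame of rack between -0.03 and 0.03 m and angle between ladle_hook's own z axis and vertical below 0.25 rad and linear speed of ladle below 0.04 m/s and angle between the x axis of ladle_hook and the x axis of rack, either way round below 0.4 rad and z of skimmer_hook in the frame of rack between 0.203 and 0.222 m and x of skimmer_hook in the frame of rack between 0.1 and 0.13 m and z of turner_hook in the frame of rack between 0.203 and 0.222 m and x of turner_hook in the frame of rack between 0.1 and 0.13 m); the robot touches nothing.
It fails at once if the skimmer is knocked off the rail (height (world z) of skimmer_hook below 0.198 m or angle between skimmer_hook's own z axis and vertical above 0.8 rad).
It fails at once if the turner is knocked off the rail (height (world z) of turner_hook below 0.198 m or angle between turner_hook's own z axis and vertical above 0.8 rad).
It fails at once if the plate is forced against the rack with more than 80 N (contact force between plate and rack above 80 N).
It fails at once if the mortar is moved more than 30 mm (distance of mortar from where it was at the start of the episode above 0.03 m).
It fails at once if the jar is moved more than 30 mm (distance of jar from where it was at the start of the episode above 0.03 m).
It also fails if it takes over 72 s, if anything falls off the work surface, if the arm or the gripper's body presses on something with over 40 N, if the wrist force passes 120 N, or if a joint passes its speed limit or range.

## Working session

There is one attempt and no reset: what is moved stays moved. The work goes in short steps, Python scripts to look and compute and a tool call to move; the robot and the scene stay as the last step left them, time stands still between calls to the robot, and variables do not carry over. Pictures are saved under pics/ and viewed, at most 10 in all, crops included, and the job is handed in when it is done.

Besides the shell and the picture viewer there is one more tool, called after "Call:" in YAML: its name, and indented under it one key for each argument. send_rows: Moves the arm, as the interface text tells. Its arguments: {"type":"object","properties":{"targets":{"type":"array"},"grip":{"type":"number"},"squeeze":{"type":"number"}},"required":["targets"]}

```bash
ls; mkdir -p pics
cat > h.py <<'E'
from rig import ctrl
import numpy as np, cv2
def shot(c):
    im,d=ctrl.capture(c); return im,d
def ray(c,uv):
    k=ctrl.calibration(c); K=np.array([[k['fx'],0,k['cx']],[0,k['fy'],k['cy']],[0,0,1]])
    p=cv2.undistortPoints(np.array([[uv]],float),K,np.array([k['k1'],0,0,0.]))[0,0]
    V=np.array(k['view']); R,t=V[:3,:3],V[:3,3]
    return -R.T@t, R.T@np.array([p[0],p[1],1])
def at_depth(c,uv,d):
    o,r=ray(c,uv); return o+r*d
def at_z(c,uv,z):
    o,r=ray(c,uv); return o+r*(z-o[2])/r[2]
def tri(uv1,uv2,c1='scene',c2='top'):
    (o1,r1),(o2,r2)=ray(c1,uv1),ray(c2,uv2)
    s=np.linalg.lstsq(np.c_[r1,-r2],o2-o1,rcond=None)[0]
    a,b=o1+s[0]*r1,o2+s[1]*r2
    return (a+b)/2,np.linalg.norm(a-b)
def proj(c,P):
    k=ctrl.calibration(c); V=np.array(k['view']); K=np.array([[k['fx'],0,k['cx']],[0,k['fy'],k['cy']],[0,0,1]])
    return cv2.projectPoints(np.array(P,float).reshape(-1,3),cv2.Rodrigues(V[:3,:3])[0],V[:3,3],K,np.array([k['k1'],0,0,0.]))[0][:,0]
E
python3 - <<'E'
from h import *
D={}
for c in('scene','top'):
    im,d=shot(c); D[c]=d; cv2.imwrite(f'pics/{c}0.png',im[:,:,::-1]); np.save(f'{c}0.npy',d)
    print(c,ctrl.calibration(c))
    for q in['rack','rack_seat','rack_rail','plate_grip','stand_rail','ladle_grip','ladle_hook','skimmer_hook','turner_hook','mortar','jar']:
        for r in ctrl.place_of(c,q)[:3]:
            u,v=r['uv']; print(c,q,round(r['conf'],2),np.round(r['uv'],1), np.round(at_depth(c,r['uv'],d[int(np.clip(v,0,479)),int(np.clip(u,0,639))])))
print(ctrl.sense())
E
```

```text
pics
scene {'fx': 545.1197297966809, 'fy': 545.1197297966809, 'cx': 320.9312634943987, 'cy': 235.68920845777217, 'k1': -0.1169967607428652, 'view': array([[-8.58063383e-01,  5.13543714e-01, -2.89862092e-04,
         4.92602790e+02],
       [ 4.45097775e-01,  7.43417527e-01, -4.99217740e-01,
        -1.81115275e+02],
       [-2.56154644e-01, -4.28489479e-01, -8.66476523e-01,
         1.49969036e+03],
       [ 0.00000000e+00,  0.00000000e+00,  0.00000000e+00,
         1.00000000e+00]])}
scene rack 0.66 [338.9 252.3] [520.  -4.  12.]
scene rack_seat 0.65 [342.7 248.4] [506.  -7.  14.]
scene rack_seat 0.44 [445.9 326.2] [491. 331. 217.]
scene rack_rail 0.83 [299.  227.2] [622. -10. 213.]
scene plate_grip 0.65 [290.5 139. ] [ 457. -359.   45.]
scene plate_grip 0.27 [316.9 256.2] [627.  72. 218.]
scene stand_rail 0.91 [446.9 326.5] [492. 334. 223.]
scene ladle_grip 0.87 [445.8 320. ] [ 887.  524. 1209.]
scene ladle_grip 0.65 [300.  226.4] [ 568. -114.   21.]
scene ladle_hook 0.96 [448.1 321.2] [491. 330. 243.]
scene skimmer_hook 0.94 [226.  314.8] [837.  15.  42.]
scene skimmer_hook 0.75 [
[... 1677 characters left out ...]
 'joints': array([ 1.08458130e+00,  3.12907827e-01,  1.49770367e+00,  2.32840100e-05,
        1.33099978e+00, -2.23436553e-01]), 'dq': array([-9.96907507e-04,  9.45294980e-04, -6.93704150e-04,  2.19496804e-04,
        7.25446903e-05,  6.28177132e-04]), 'tau': array([-8.48597301e-04, -4.12182784e+01, -2.59885722e+01, -4.28617132e-04,
        8.39023487e-04,  6.68578409e-06]), 'eef_pos': array([136.40321725, 506.97649673, 207.78878538]), 'ee_rot': array([-1.38394643e-05,  1.31014275e-01,  9.91380482e-01, -4.80246001e-06]), 'force': array([-0.29919806, -0.26844234,  0.28798833]), 'wrist_torque': array([ 0.01495195, -0.00640795, -0.00637454]), 'grip_force': 0.0, 'grip_width': 1.0013894192240276}
```

View pics/scene0.png

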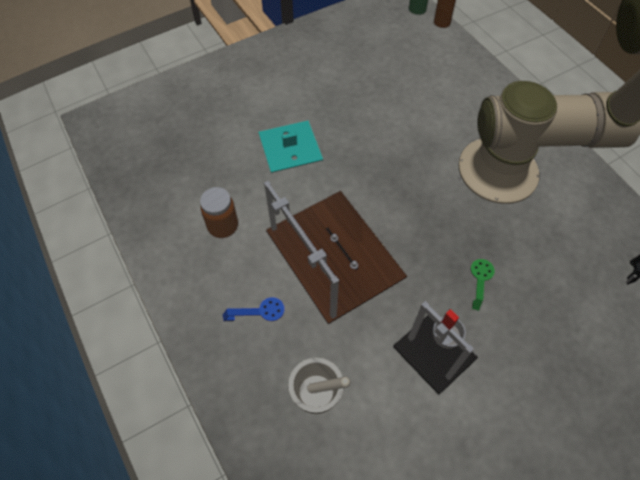

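View pics/top0.png

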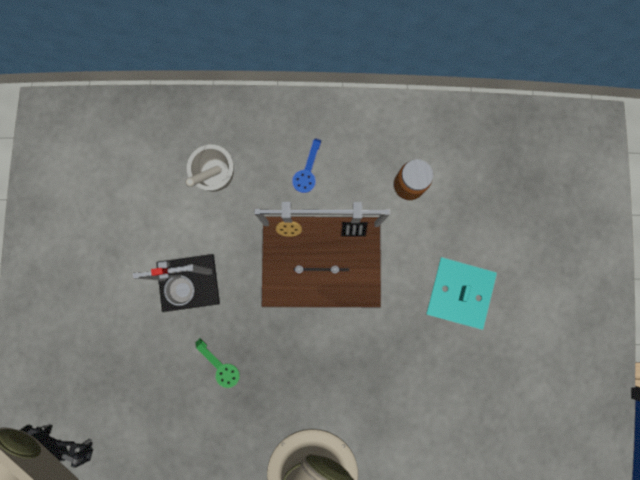

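The scene view shows the turquoise plate at (290,146), the rack with studs at (334,237) and (354,265), and the ladle's red block at (450,320). In the top view the plate is at (462,294), the studs at (299,269) and (335,269), and the ladle at (158,271). The skimmer lookalikes are blue (scene 255,310; top 305,170) and green (top 220,365). They lie on the counter; the real brass skimmer hangs on the rail (top 288,225), and I won't grasp any of the three.

```bash
cat > m.py <<'E'
from h import *
def cloud(c,mask,d):
    v,u=np.nonzero(mask&(d>0)); return np.array([at_depth(c,(a,b),d[b,a]) for a,b in zip(u,v)])
def rect(P):
    r=cv2.minAreaRect(P[:,:2].astype(np.float32)); return np.round(r[0],1),np.round(r[1],1),round(r[2],2)
E
python3 - <<'E'
from m import *
for c in('scene','top'):
    im=cv2.imread(f'pics/{c}0.png'); d=np.load(f'{c}0.npy'); h=cv2.cvtColor(im,cv2.COLOR_BGR2HSV)
    H,S,V=h[:,:,0],h[:,:,1],h[:,:,2]
    m=(abs(H.astype(int)-88)<7)&(S>120)&(V>50)
    m=cv2.morphologyEx(m.astype(np.uint8),cv2.MORPH_OPEN,np.ones((3,3)))>0
    P=cloud(c,m,d); lo=P[P[:,2]<20]; hi=P[P[:,2]>38]
    # polygon outline intersected with z=6
    cn=max(cv2.findContours(m.astype(np.uint8),0,1)[0],key=cv2.contourArea)[:,0]
    Q=np.array([at_z(c,p,6) for p in cn])
    print(c,'plate',rect(lo),'outline',rect(Q),np.median(lo[:,2]))
    if len(hi)>4: print(' rib',rect(hi),hi.mean(0),len(hi))
    m=((H<5)|(H>174))&(S>170)&(V>90); uu=np.nonzero(m); print('red px',len(uu[0]),uu[1].mean(),uu[0].mean())
    P=cloud(c,m,d);P=P[(abs(P[:,0]-490)<80)&(abs(P[:,1]-330)<80)]; t=P[P[:,2]>P[:,2].max()-12]; print(' red',np.median(P,0),P.min(0),P.max(0),rect(P))
    # brown slab
    m=(H<15)&(S>60)&(d>0); 
    P=cloud(c,m,d); P=P[(abs(P[:,0]-530)<160)&(abs(P[:,1])<190)&(abs(P[:,2]-12)<8)]; print(' slab',rect(P),len(P),np.median(P[:,2]))
    # black stand base
    P=cloud(c,(V<45),d);P=P[(abs(P[:,0]-460)<120)&(abs(P[:,1]-300)<120)&(P[:,2]<22)]; print(' base',rect(P),np.median(P,0))
    # everything high
    m=(d>0);P=cloud(c,m,d)
    r=P[(abs(P[:,0]-490)<90)&(abs(P[:,1]-310)<100)&(abs(P[:,2]-210)<9)]; print(' standrail',rect(r),len(r))
    r=P[(abs(P[:,0]-620)<40)&(abs(P[:,1])<170)&(abs(P[:,2]-212)<7)]; print(' rackrail',rect(r),len(r),np.polyfit(r[:,1],r[:,0],1))
a=cv2.imread('pics/top0.png'); b=cv2.imread('pics/scene0.png')
A=cv2.resize(a[195:315,255:395],None,fx=4,fy=4,interpolation=2)
B=cv2.resize(b[290:400,385:500],None,fx=4,fy=4,interpolation=2)
o=np.zeros((480,560+240,3),np.uint8);o[:480,:560]=A[:480];o[:240,560:]=cv2.resize(B,(240,240));o[240:480,560:]=cv2.resize(a[245:320,130:230],(240,240))
cv2.imwrite('pics/c1.png',o)
E
```

```text
scene plate (array([ 455.4, -368.5]), array([160.1, 149.6]), 75.6) outline (array([ 455.6, -369.7]), array([150.4, 148.7]), 75.9) 8.64669901913328
 rib (array([ 456.7, -366.7]), array([16.7, 39.5]), 68.76) [ 456.81605148 -364.49411018   48.03497378] 96
red px 74 451.8243243243243 315.85135135135135
 red [486.42096665 329.53639636 261.85932808] [479.63290322 317.89760164 256.54854822] [493.30343648 339.53154012 265.43872097] (array([485.8, 329.1]), array([11.6, 20.6]), 10.44)Traceback (most recent call last):
  File "<stdin>", line 17, in <module>
  File "m.py", line 3, in cloud
    v,u=np.nonzero(mask&(d>0)); return np.array([at_depth(c,(a,b),d[b,a]) for a,b in zip(u,v)])
                                                 ~~~~~~~~^^^^^^^^^^^^^^^^
  File "h.py", line 11, in at_depth
    o,r=ray(c,uv); return o+r*d
        ~~~^^^^^^
  File "h.py", line 6, in ray
    k=ctrl.calibration(c); K=np.array([[k['fx'],0,k['cx']],[0,k['fy'],k['cy']],[0,0,1]])
ValueError: time passes only in moves, steps and waits
```

```bash
python3 - <<'E'
import re
s=open('h.py').read()
s=s.replace("def shot","import functools\n@functools.lru_cache\ndef cal(c): return ctrl.calibration(c)\ndef shot",1).replace("k=ctrl.calibration(c);","k=cal(c);")
open('h.py','w').write(s)
E
cat > m.py <<'E'
from h import *
def cloudmap(c,d):
    k=cal(c); K=np.array([[k['fx'],0,k['cx']],[0,k['fy'],k['cy']],[0,0,1]])
    u,v=np.meshgrid(np.arange(640.),np.arange(480.))
    p=cv2.undistortPoints(np.c_[u.ravel(),v.ravel()][:,None],K,np.array([k['k1'],0,0,0.]))[:,0]
    V=np.array(k['view']); C=np.c_[p,np.ones(len(p))]*d.reshape(-1,1)
    return ((C-V[:3,3])@V[:3,:3]).reshape(480,640,3)
def cloud(c,mask,d): return cloudmap(c,d)[mask&(d>0)]
def rect(P):
    if len(P)<4: return len(P)
    r=cv2.minAreaRect(P[:,:2].astype(np.float32)); return np.round(r[0],1),np.round(r[1],1),round(r[2],2)
E
cat > a.py <<'E'
from m import *
for c in('scene','top'):
    im=cv2.imread(f'pics/{c}0.png'); d=np.load(f'{c}0.npy'); h=cv2.cvtColor(im,cv2.COLOR_BGR2HSV)
    H,S,V=h[:,:,0],h[:,:,1],h[:,:,2]
    m=(abs(H.astype(int)-88)<7)&(S>120)&(V>50)
    m=cv2.morphologyEx(m.astype(np.uint8),cv2.MORPH_OPEN,np.ones((3,3)))>0
    P=cloud(c,m,d); lo=P[P[:,2]<20]; hi=P[P[:,2]>38]
    cn=max(cv2.findContours(m.astype(np.uint8),0,1)[0],key=cv2.contourArea)[:,0]
    Q=np.array([at_z(c,p,6) for p in cn])
    print(c,'plate',rect(lo),'outline',rect(Q),np.median(lo[:,2]))
    print(' rib',rect(hi),hi.mean(0) if len(hi) else 0,len(hi))
    m=((H<5)|(H>174))&(S>150)&(V>80)
    P=cloud(c,m,d);P=P[(abs(P[:,0]-490)<80)&(abs(P[:,1]-330)<80)]; print(' red',len(P),np.median(P,0),P.min(0),P.max(0),rect(P))
    P=cloud(c,(H<20)&(S>60),d); P=P[(abs(P[:,0]-530)<160)&(abs(P[:,1])<190)&(abs(P[:,2]-12)<8)]; print(' slab',rect(P),len(P),np.median(P[:,2]))
    P=cloud(c,(V<60),d);P=P[(abs(P[:,0]-460)<120)&(abs(P[:,1]-300)<120)&(P[:,2]<22)]; print(' base',rect(P))
    P=cloud(c,d>0,d)
    r=P[(abs(P[:,0]-490)<90)&(abs(P[:,1]-310)<100)&(abs(P[:,2]-210)<9)]; print(' standrail',rect(r),len(r))
    r=P[(abs(P[:,0]-620)<40)&(abs(P[:,1])<170)&(abs(P[:,2]-212)<7)]; print(' rackrail',rect(r),len(r),np.polyfit(r[:,1],r[:,0],1))
a=cv2.imread('pics/top0.png'); b=cv2.imread('pics/scene0.png')
A=cv2.resize(a[195:315,255:395],None,fx=4,fy=4,interpolation=2)
o=np.zeros((480,800,3),np.uint8);o[:480,:560]=A;o[:240,560:]=cv2.resize(b[290:400,385:500],(240,240));o[240:480,560:]=cv2.resize(a[245:320,130:230],(240,240))
cv2.imwrite('pics/c1.png',o)
E
python3 a.py
```

```text
scene plate (array([ 455.4, -368.5]), array([160.1, 149.6]), 75.6) outline (array([ 455.6, -369.7]), array([150.4, 148.7]), 75.9) 8.646699019133223
 rib (array([ 456.7, -366.7]), array([16.7, 39.5]), 68.76) [ 456.81605148 -364.49411018   48.03497378] 96
 red 88 [485.9975093  328.61270278 261.66124368] [478.1490808  316.87612323 252.69749461] [493.30343648 339.53154012 265.43872097] (array([485.3, 328.2]), array([13.3, 22.1]), 11.87)
 slab (array([529.2,  -9.6]), array([229.4, 301.3]), 0.87) 8355 14.297256695965954
 base (array([469.4, 327.7]), array([126.9, 149.3]), 11.18)
 standrail (array([494.6, 332.1]), array([ 27.7, 131.2]), 9.66) 443
 rackrail (array([627.3,  -7.5]), array([ 35.1, 292.3]), 1.19) 768 [-1.67999288e-02  6.26244485e+02]
top plate (array([ 457.6, -366. ]), array([148.9, 147.3]), 75.72) outline (array([ 457.4, -366.1]), array([148. , 147.2]), 75.75) 6.437107980842455
 rib (array([ 457.8, -367.1]), array([13.9, 40.2]), 74.82) [ 458.09106397 -365.81594092   48.98185459] 102
 red 81 [485.9368243  325.50541911 260.46957755] [479.48198753 315.68498977 227.24982142] [492.12221864 338.24952955 265.54994114] (array([486.1, 327. ]), array([12. , 22.5]), 7.61)
 slab (array([530.5,  -7.7]), array([225.5, 297.7]), 1.34) 9461 12.752049552595004
 base (array([467.5, 327.7]), array([126.1, 146.8]), 9.1)
 standrail (array([490.2, 331.7]), array([ 32. , 132.5]), 12.74) 273
 rackrail (array([628.2,  -7. ]), array([ 34.4, 288.8]), 0.93) 755 [-2.04428231e-02  6.25429456e+02]
```

View pics/c1.png

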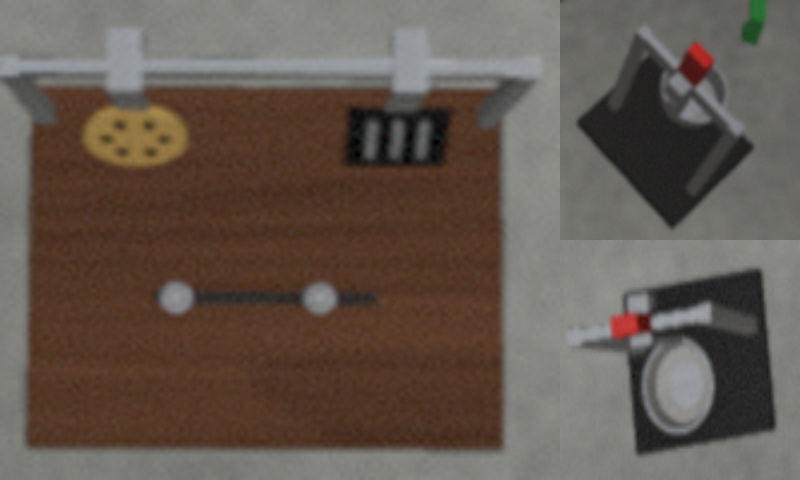

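The crop shows the studs at top pixels (299,269) and (335,269), about 11 mm to +y of the slot's middle. The brass skimmer hangs on the left and the turner on the right. The ladle hangs on the stand, with the red block on top and the bowl in front. I'll compute the studs while starting the move.

```bash
cat > b.py <<'E'
from m import *
a=cv2.imread('pics/top0.png');h=cv2.cvtColor(a,cv2.COLOR_BGR2HSV)
m=((h[:,:,1]<60)&(h[:,:,2]>95)).astype(np.uint8); m[:250]=0;m[290:]=0;m[:,:270]=0;m[:,375:]=0
n,_,st,ce=cv2.connectedComponentsWithStats(m); print(st[1:],ce[1:])
for p in ce[1:]: print(at_z('top',p,25))
# scene
b=cv2.imread('pics/scene0.png');h=cv2.cvtColor(b,cv2.COLOR_BGR2HSV)
m=((h[:,:,1]<60)&(h[:,:,2]>95)).astype(np.uint8); m[:228]=0;m[275:]=0;m[:,:328]=0;m[:,362:]=0
n,_,st,ce=cv2.connectedComponentsWithStats(m); print(st[1:],ce[1:])
for p in ce[1:]: print(at_z('scene',p,23))
# plate holes: from top
P=np.load('top0.npy')
h=cv2.cvtColor(a,cv2.COLOR_BGR2HSV); m=((abs(h[:,:,0].astype(int)-88)<7)&(h[:,:,1]>120)&(h[:,:,2]>50)).astype(np.uint8)
cs,hi=cv2.findContours(m,cv2.RETR_CCOMP,1)
for i,c in enumerate(cs):
    if hi[0][i][3]>=0 and cv2.contourArea(c)>4:
        p=c[:,0].mean(0); print('hole',p,at_z('top',p,4))
# hook y positions along rail
d=np.load('top0.npy'); Q=cloud('top',d>0,d); r=Q[(abs(Q[:,0]-625)<40)&(abs(Q[:,1])<120)&(Q[:,2]>195)&(Q[:,2]<225)&(abs(Q[:,0]-625.5)>12)]
for s in(1,-1):
    q=r[(r[:,1]*s>0)]; print('hook',len(q),np.median(q,0),q.min(0),q.max(0))
E
python3 b.py
```

```text
[[295 265   8   9  58]
 [331 265   8   9  55]] [[298.5862069  268.96551724]
 [334.6        269.03636364]]
[508.58225436  47.29022447  25.        ]
[510.51959816 -42.18000639  25.        ]
[[332 234   5   4  13]
 [331 238   5   3   5]
 [351 261   7   7  29]
 [328 267   6   8  27]] [[334.30769231 235.30769231]
 [333.         239.4       ]
 [354.20689655 264.06896552]
 [329.7037037  271.48148148]]
[507.38215914 -45.99829145  23.        ]
[516.38334088 -37.61110869  23.        ]
[508.16590877  47.96473037  23.        ]
[569.92096602  34.40853869  23.        ]
hole [478.04545455 297.59090909] [ 446.41501575 -410.0177339     4.        ]
hole [444.33333333 288.19047619] [ 468.87025403 -322.53209381    4.        ]
hook 51 [637.83838332  70.28245998 213.8871463 ] [609.55835905  60.91636525 198.92860067] [642.64194936  79.02376908 219.57439451]
hook 52 [640.13782545 -81.59767442 213.18484038] [611.83227366 -92.1515993  195.52224059] [646.4530252  -73.80371809 217.83595921]
```

Call:
send_rows:
  targets:
    - {"offset": [11,-30,0],"spin": 0.014}
    - {"offset": [11,-30,0],"spin": 0.014}
    - {"offset": [11,-30,0],"spin": 0.014}
    - {"offset": [11,-30,0],"spin": 0.014}
    - {"offset": [11,-30,0],"spin": 0.014}
    - {"offset": [11,-30,0],"spin": 0.014}
    - {"offset": [11,-30,0],"spin": 0.014}
    - {"offset": [11,-30,0],"spin": 0.014}

```text
time_s: 1.87
eef_pos: [246.7, 204.6, 207.9]
ee_rot: [0.001, 0.124, 0.992, -0.0]
force: [0.4, 0.7, -0.0]
grip_width: 1.0
grip_force: 0.0
```

Call:
send_rows:
  targets:
    - {"offset": [12,-32,0]}
    - {"offset": [12,-32,0]}
    - {"offset": [12,-32,0]}
    - {"offset": [12,-32,0]}
    - {"offset": [12,-32,0]}
    - {"offset": [12,-32,0]}
    - {"offset": [12,-32,0]}
    - {"offset": [12,-32,0]}

```text
invalid input
```

Call:
send_rows:
  targets:
    - {"offset": [9.1,-25.3,-9]}
    - {"offset": [9.1,-25.3,-9]}
    - {"offset": [9.1,-25.3,-9]}
    - {"offset": [9.1,-25.3,-9]}
    - {"offset": [9.1,-25.3,-9]}
    - {"offset": [9.1,-25.3,-9]}
    - {"offset": [9.1,-25.3,-9]}
    - {"offset": [9.1,-25.3,-9]}

```text
invalid input
```

```bash
python3 -c "
from h import *
s=ctrl.sense();print(s['eef_pos'],s['ee_rot'],s['joints'],s['force'],s['time_s'])"
```

```text
[246.66731241 204.60149473 207.93574417] [ 5.04688256e-04  1.24478822e-01  9.92222136e-01 -2.33044772e-05] [ 3.21523444e-01 -1.66604115e-01  2.01754775e+00 -4.97252992e-04
  1.28975868e+00 -9.99530048e-01] [ 0.37334853  0.6938125  -0.02535187] 1.8667
```

Call:
send_rows:
  targets:
    - {"offset": [12,-32,0],"spin": 0}
    - {"offset": [12,-32,0],"spin": 0}
    - {"offset": [12,-32,0],"spin": 0}
    - {"offset": [12,-32,0],"spin": 0}
    - {"offset": [12,-32,0],"spin": 0}
    - {"offset": [12,-32,0],"spin": 0}
    - {"offset": [12,-32,0],"spin": 0}
    - {"offset": [12,-32,0],"spin": 0}

```text
time_s: 2.53
eef_pos: [363.1, -106.3, 208.0]
ee_rot: [0.0, 0.125, 0.992, -0.0]
force: [0.5, 0.7, 0.3]
grip_width: 0.997
grip_force: 0.0
```

Call:
send_rows:
  targets:
    - {"offset": [9.1,-25.3,-9],"spin": 0}
    - {"offset": [9.1,-25.3,-9],"spin": 0}
    - {"offset": [9.1,-25.3,-9],"spin": 0}
    - {"offset": [9.1,-25.3,-9],"spin": 0}
    - {"offset": [9.1,-25.3,-9],"spin": 0}
    - {"offset": [9.1,-25.3,-9],"spin": 0}
    - {"offset": [9.1,-25.3,-9],"spin": 0}
    - {"offset": [9.1,-25.3,-9],"spin": 0}

```text
time_s: 3.2
eef_pos: [453.8, -360.8, 114.4]
ee_rot: [-0.001, 0.126, 0.992, 0.001]
force: [-0.2, 0.0, -0.5]
grip_width: 1.0
grip_force: 0.0
```

```bash
python3 -c "
from h import *
s=ctrl.sense();print(s['eef_pos'],s['ee_rot'],s['joints'],s['force'],s['time_s'])"
```

```text
[ 453.81894373 -360.80384843  114.43187674] [-1.12147654e-03  1.25618919e-01  9.92077694e-01  6.92492690e-04] [-8.73426629e-01  5.17526648e-01  1.44979079e+00 -5.51193379e-04
  1.17686177e+00 -2.19210718e+00] [-0.23633578  0.02344397 -0.46488346] 3.2
```

Call:
send_rows:
  targets:
    - {"offset": [0,0,-3.5],"spin": 0}
    - {"offset": [0,0,-6.5],"spin": 0}
    - {"offset": [0,0,-8.8],"spin": 0}
    - {"offset": [0,0,-10.0],"spin": 0}
    - {"offset": [0,0,-10.3],"spin": 0}
    - {"offset": [0,0,-10.3],"spin": 0}

```text
time_s: 3.7
eef_pos: [454.1, -356.8, 15.0]
ee_rot: [-0.0, 0.124, 0.992, 0.0]
force: [0.3, -0.0, 0.4]
grip_width: 1.001
grip_force: 0.0
```

Call:
send_rows:
  targets:
    - {"offset": [0,0,0],"spin": 0}
    - {"offset": [0,0,0],"spin": 0}
    - {"offset": [0,0,0],"spin": 0}
    - {"offset": [0,0,0],"spin": 0}
    - {"offset": [0,0,0],"spin": 0}
    - {"offset": [0,0,0],"spin": 0}
    - {"offset": [0,0,0],"spin": 0}
    - {"offset": [0,0,0],"spin": 0}
  grip: 0
  squeeze: 50

```text
time_s: 4.37
eef_pos: [454.4, -358.0, 15.9]
ee_rot: [0.001, 0.124, 0.992, -0.001]
force: [-1.6, -2.9, 6.2]
grip_width: 0.123
grip_force: 51.0
```

Call:
send_rows:
  targets:
    - {"offset": [0,0,2],"spin": 0}
    - {"offset": [0,0,5],"spin": 0}
    - {"offset": [0,3,5],"spin": 0.05}
    - {"offset": [1,7,5],"spin": 0.1}
    - {"offset": [2,11,5],"spin": 0.18}
    - {"offset": [3,15,5],"spin": 0.27}
    - {"offset": [3,19,5],"spin": 0.27}
    - {"offset": [3,22,5],"spin": 0.27}

```text
time_s: 5.03
eef_pos: [483.1, -133.3, 64.1]
ee_rot: [-0.001, -0.011, 1.0, 0.001]
force: [-0.0, -0.1, -4.0]
grip_width: 0.129
grip_force: 49.7
```

Call:
send_rows:
  targets:
    - {"offset": [1,4,0],"spin": 0}
    - {"offset": [2,8,0],"spin": 0}
    - {"offset": [2.5,11,0],"spin": 0}
    - {"offset": [2.5,13,0],"spin": 0}
    - {"offset": [2.5,14,0],"spin": 0}
    - {"offset": [2.5,14,0],"spin": 0}
    - {"offset": [2.5,14,0],"spin": 0}

```text
time_s: 5.62
eef_pos: [508.7, 2.8, 64.5]
ee_rot: [-0.0, -0.011, 1.0, -0.0]
force: [-0.3, -0.5, -3.6]
grip_width: 0.121
grip_force: 49.7
```

```bash
cat > pl.py <<'E'
from m import *
import sys
n=sys.argv[1]
s=ctrl.sense();R=s['ee_rot'];print(s['eef_pos'].round(1),'toolyaw',np.arctan2(2*R[2]*R[2]-1,2*R[1]*R[2])-np.pi/2,s['force'],s['grip_width'],s['time_s'])
for c in('top','scene'):
    im,d=shot(c); im=np.ascontiguousarray(im[:,:,::-1]); cv2.imwrite(f'pics/{c}{n}.png',im)
    h=cv2.cvtColor(im,cv2.COLOR_BGR2HSV)
    m=(abs(h[:,:,0].astype(int)-88)<7)&(h[:,:,1]>120)&(h[:,:,2]>40)
    m=cv2.morphologyEx(m.astype(np.uint8),cv2.MORPH_OPEN,np.ones((3,3)))>0
    P=cloud(c,m,d); z=np.median(P[:,2]); P=P[abs(P[:,2]-z)<6]; A=np.c_[P[:,:2]-P[:,:2].mean(0),np.ones(len(P))]
    q=np.linalg.lstsq(A,P[:,2],rcond=None)[0]
    cn=np.vstack([x[:,0] for x in cv2.findContours(m.astype(np.uint8),0,1)[0] if cv2.contourArea(x)>30])
    Q=np.array([at_z(c,p,z) for p in cn])
    print(c,'plate top z',z.round(1),rect(P),'outline',rect(Q),'tilt',q[:2].round(3))
E
python3 pl.py 1
```

```text
[508.7   2.8  64.5] toolyaw 0.02163489794019302 [-0.28047681 -0.49065362 -3.58928828] 0.1209520188859999 5.6167
top plate top z 55.1 (array([526.9, -20.1]), array([139.3, 141.9]), 75.59) outline (array([537.5,   3.7]), array([ 63.6, 172.1]), 51.25) tilt [-0.001  0.003]
scene plate top z 57.3 (array([506.7,   1.5]), array([138.1, 152. ]), 1.03) outline (array([506.7,   2.5]), array([137.7, 151.8]), 1.01) tilt [-0.003  0.002]
```

```bash
python3 -c "
import cv2
b=cv2.imread('pics/scene1.png')[170:340,240:440];a=cv2.imread('pics/top1.png')[200:330,240:400]
import numpy as np
o=np.zeros((600,800,3),np.uint8)
x=cv2.resize(b,(400,340),interpolation=2)
cv2.imwrite('pics/c2.png',np.hstack([cv2.resize(b,(470,400)),cv2.resize(a,(330,268)).__class__((400,330,3),np.uint8)*0+cv2.copyMakeBorder(cv2.resize(a,(330,268)),0,132,0,0,0)]))"
```

```text
(no output)
```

View pics/c2.png

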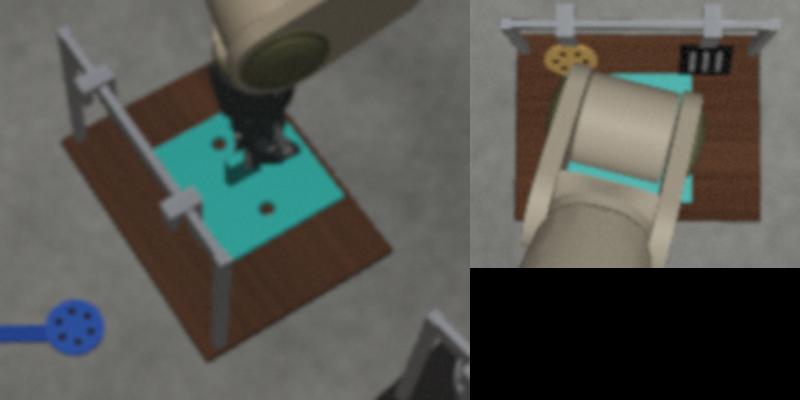

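The crop shows the plate held level, with both holes visible in the scene view at about (333,231) and (354,258). The rail and both hooks are undisturbed.

```bash
cat > ho.py <<'E'
from m import *
import sys
b=cv2.imread(f'pics/scene{sys.argv[1]}.png').astype(int); z=float(sys.argv[2])
# dark blob centroid, weighted by teal deficit
g=b[:,:,1]
r=[]
for u,v in((333,231),(354,258)):
    w=g[v-9:v+10,u-9:u+10]; W=np.clip(np.percentile(w,60)-20-w,0,None); k=np.zeros_like(W);k[2:-2,2:-2]=1;W=W*k
    V,U=np.mgrid[v-9:v+10,u-9:u+10]; p=(W*U).sum()/W.sum(),(W*V).sum()/W.sum(); P=at_z('scene',p,z); r.append(P);print(np.round(p,1),P.round(1))
print('hole mid',(r[0]+r[1])/2,np.linalg.norm(r[0]-r[1]))
s=cv2.imread('pics/scene0.png'); 
s=cv2.imread('pics/scene0.png').astype(int).min(2); r=[]
for u,v in((334,237),(354,265)):
    w=s[v-7:v+8,u-7:u+8]; W=np.clip(w-75,0,None)
    V,U=np.mgrid[v-7:v+8,u-7:u+8]; p=(W*U).sum()/W.sum(),(W*V).sum()/W.sum();P=at_z('scene',p,22);r.append(P);print('stud',np.round(p,1),P.round(1))
print('stud mid',(r[0]+r[1])/2,np.linalg.norm(r[0]-r[1]))
E
python3 ho.py 1 55
```

```text
[335.2 229.5] [507.1 -43.4  55. ]
[353.  258.1] [512.2  45.9  55. ]
hole mid [509.63775054   1.25429966  55.        ] 89.52848035434094
stud [333.9 236.9] [510.3 -43.1  22. ]
stud [353.9 264.1] [508.5  47.3  22. ]
stud mid [509.40308421   2.0597251   22.        ] 90.4333487387053
```

Call:
send_rows:
  targets:
    - {"offset": [0,0,-0.8],"spin": 0}
    - {"offset": [0,0.05,-1.6],"spin": 0}
    - {"offset": [0,0.05,-2.1],"spin": 0}
    - {"offset": [0,0.05,-2.4],"spin": 0}
    - {"offset": [0,0.05,-2.5],"spin": 0}
    - {"offset": [0,0.05,-2.5],"spin": 0}
    - {"offset": [0,0.05,-2.5],"spin": 0}

```text
time_s: 6.3
eef_pos: [509.1, 3.2, 40.8]
ee_rot: [0.0, -0.01, 1.0, -0.0]
force: [-4.5, 0.3, 12.6]
grip_width: 0.123
grip_force: 51.9
```

Call:
send_rows:
  targets:
    - {"offset": [-0.05,0,0.03],"spin": 0}
    - {"offset": [-0.1,0,0.03],"spin": 0}
    - {"offset": [-0.15,0,0.03],"spin": 0}
    - {"offset": [-0.2,0,0.03],"spin": 0}
    - {"offset": [-0.2,0,0.03],"spin": 0}

```text
time_s: 6.72
eef_pos: [508.2, 3.2, 41.1]
ee_rot: [0.002, -0.01, 1.0, -0.0]
force: [-0.1, 0.5, 5.9]
grip_width: 0.119
grip_force: 51.0
```

Call:
send_rows:
  targets:
    - {"offset": [-0.1,0,0],"spin": 0}
    - {"offset": [-0.2,0,0],"spin": 0}
    - {"offset": [-0.3,0,0],"spin": 0}
    - {"offset": [-0.3,0,0],"spin": 0}

```text
time_s: 7.05
eef_pos: [503.3, 3.6, 39.5]
ee_rot: [-0.001, -0.011, 1.0, 0.0]
force: [-0.6, 0.2, -4.2]
grip_width: 0.121
grip_force: 49.7
```

Call:
send_rows:
  targets:
    - {"offset": [0,0.1,0],"spin": 0}
    - {"offset": [0,0.2,0],"spin": 0}
    - {"offset": [0,0.3,0],"spin": 0}
    - {"offset": [0,0.3,0],"spin": 0}

```text
time_s: 7.38
eef_pos: [503.8, 5.5, 40.1]
ee_rot: [-0.0, -0.011, 1.0, -0.001]
force: [-1.7, -9.4, -1.8]
grip_width: 0.115
grip_force: 50.0
```

Call:
send_rows:
  targets:
    - {"offset": [0,-0.2,0],"spin": 0}
    - {"offset": [0,-0.2,-0.2],"spin": 0}
    - {"offset": [0,-0.2,-0.4],"spin": 0}
    - {"offset": [0,-0.2,-0.5],"spin": 0}
    - {"offset": [0,-0.2,-0.5],"spin": 0}

```text
time_s: 7.8
eef_pos: [504.2, 4.0, 34.9]
ee_rot: [0.0, -0.011, 1.0, -0.001]
force: [-0.2, -6.5, -1.3]
grip_width: 0.123
grip_force: 50.0
```

Call:
send_rows:
  targets:
    - {"offset": [0,-0.12,-0.2],"spin": 0}
    - {"offset": [0,-0.12,-0.4],"spin": 0}
    - {"offset": [0,-0.12,-0.6],"spin": 0}
    - {"offset": [0,-0.12,-0.7],"spin": 0}
    - {"offset": [0,-0.12,-0.7],"spin": 0}

```text
time_s: 8.22
eef_pos: [503.9, 3.4, 28.0]
ee_rot: [-0.0, -0.011, 1.0, -0.0]
force: [-0.3, -3.7, -2.2]
grip_width: 0.123
grip_force: 49.9
```

Call:
send_rows:
  targets:
    - {"offset": [0,-0.05,-0.05],"spin": 0}
    - {"offset": [0,-0.05,-0.1],"spin": 0}
    - {"offset": [0,-0.05,-0.1],"spin": 0}

```text
time_s: 8.47
eef_pos: [503.9, 3.3, 27.9]
ee_rot: [0.0, -0.011, 1.0, 0.0]
force: [-5.8, -0.8, 9.7]
grip_width: 0.123
grip_force: 51.4
```

Call:
send_rows:
  targets:
    - {"offset": [0,0,0],"spin": 0}
    - {"offset": [0,0,0],"spin": 0}
    - {"offset": [0,0,0],"spin": 0}
    - {"offset": [0,0,0],"spin": 0}
    - {"offset": [0,0,0],"spin": 0}
    - {"offset": [0,0,0],"spin": 0}
    - {"offset": [0,0,0],"spin": 0}
  grip: 1

```text
time_s: 9.05
eef_pos: [504.0, 3.0, 27.1]
ee_rot: [0.0, -0.011, 1.0, 0.0]
force: [0.6, 0.1, 0.5]
grip_width: 0.995
grip_force: 0.0
```

Call:
send_rows:
  targets:
    - {"offset": [0,0,3],"spin": 0}
    - {"offset": [0,0,6],"spin": 0}
    - {"offset": [-3,2,10],"spin": 0}
    - {"offset": [-6,4,14],"spin": 0}
    - {"offset": [-8,6,18],"spin": 0}
    - {"offset": [-10,8,22],"spin": 0}
    - {"offset": [-12,10,26],"spin": 0}
    - {"offset": [-12,14,27],"spin": 0}

```text
time_s: 9.72
eef_pos: [391.8, 115.3, 277.9]
ee_rot: [0.001, -0.01, 1.0, -0.0]
force: [0.5, 0.9, 0.4]
grip_width: 0.999
grip_force: 0.0
```

Call:
send_rows:
  targets:
    - {"offset": [0,3,0],"spin": -0.12}
    - {"offset": [0,7,0],"spin": -0.24}
    - {"offset": [0,11,0],"spin": -0.36}
    - {"offset": [0,15,0],"spin": -0.48}
    - {"offset": [0,15,0],"spin": -0.6}
    - {"offset": [0,15,0],"spin": -0.72}
    - {"offset": [0,15,0],"spin": -0.84}
    - {"offset": [0,15,0],"spin": -0.96}

```text
time_s: 10.38
eef_pos: [392.7, 266.0, 274.8]
ee_rot: [-0.0, 0.438, 0.899, -0.0]
force: [-0.6, 0.2, -0.4]
grip_width: 1.001
grip_force: 0.0
```

```bash
python3 pl.py 2; python3 -c "
import cv2
a=cv2.imread('pics/top2.png');b=cv2.imread('pics/scene2.png')
cv2.imwrite('pics/c3.png',cv2.hconcat([cv2.resize(a[150:350,230:430],(400,400)),cv2.resize(b[170:370,220:420],(400,400))]))"
```

```text
[392.7 266.  274.8] toolyaw -0.9075584935763428 [-0.58344746  0.15818268 -0.42817002] 1.00128711963908 10.3833
top plate top z 18.8 (array([509.2,   4.3]), array([147.9, 150.7]), 1.21) outline (array([508.9,   4.2]), array([147.4, 150.2]), 1.35) tilt [-0.001  0.   ]
scene plate top z 20.6 (array([502.6,   1.8]), array([142.2, 153. ]), 1.03) outline (array([503.5,   2.8]), array([140.4, 153.4]), 1.07) tilt [ 0.001 -0.002]
```

View pics/c3.png

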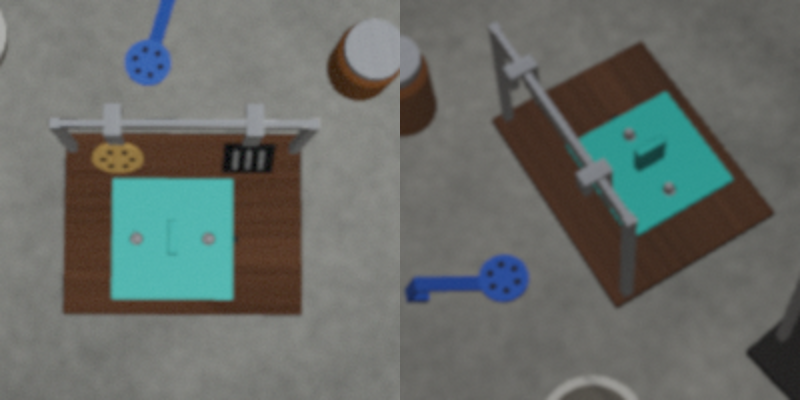

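Plate is confirmed home: both stud tops show through its holes, its top is at z≈18.8, level, centred at (509,4). The hooks are undisturbed. Next is the ladle.

Call:
send_rows:
  targets:
    - {"offset": [3,2,2],"spin": -0.12}
    - {"offset": [6,4,2],"spin": -0.24}
    - {"offset": [8,5.5,2],"spin": -0.36}
    - {"offset": [9.3,6.1,2],"spin": -0.485}
    - {"offset": [9.3,6.1,2],"spin": -0.485}
    - {"offset": [9.3,6.1,2],"spin": -0.485}
    - {"offset": [9.3,6.1,2],"spin": -0.485}

```text
time_s: 11.07
eef_pos: [485.4, 326.3, 295.1]
ee_rot: [-0.0, 0.638, 0.77, -0.0]
force: [-0.3, -0.4, 1.0]
grip_width: 1.001
grip_force: 0.0
```

Run:
```python
from m import *
s=ctrl.sense();R=s['ee_rot'];print(s['eef_pos'].round(1),'yaw',np.arctan2(2*R[2]*R[2]-1,2*R[1]*R[2]),s['joints'].round(2))
for c in('top','scene'):
    im,d=shot(c)
    for q in('ladle_grip','ladle_hook'):
        for r in ctrl.place_of(c,q)[:1]: print(c,q,r['conf'],r['uv'],at_z(c,r['uv'],237 if q[-1]=='p' else 210))
    if c=='scene': cv2.imwrite('pics/c4.png',cv2.resize(im[220:400,370:550,::-1],(540,540)))
```

```text
[485.4 326.3 295.1] yaw 0.18802004367362385 [0.39 0.41 1.14 0.   1.59 0.2 ]
top ladle_grip 0.78 [159.3, 273.8] [481.04656126 329.84855758 237.        ]
top ladle_hook 0.86 [163.7, 269.7] [490.88935361 329.26225561 210.        ]
scene ladle_grip 0.85 [450.6, 319.0] [481.97427417 328.05518507 237.        ]
scene ladle_hook 0.62 [449.3, 322.9] [477.85598935 327.77065872 210.        ]
```

View pics/c4.png

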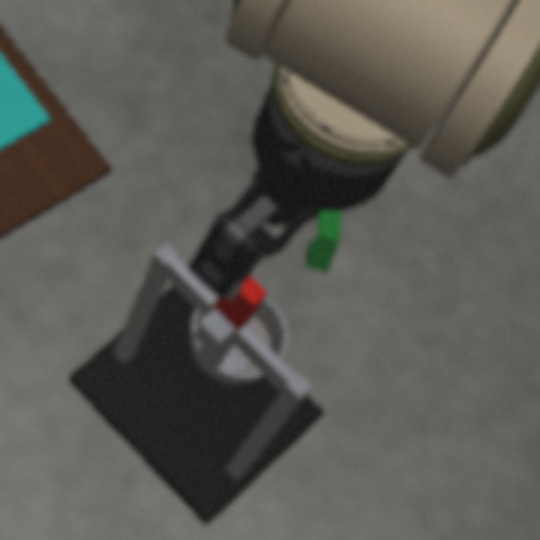

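The crop shows the open gripper above the red block (at about (450,319) in the full image), with its fingers spread across the rail. The way down is clear.

Call:
send_rows:
  targets:
    - {"offset": [0.05,0.1,-2],"spin": 0}
    - {"offset": [0.05,0.1,-4],"spin": 0}
    - {"offset": [0.05,0.1,-5.8],"spin": 0}
    - {"offset": [0.05,0.1,-6.9],"spin": 0}
    - {"offset": [0.05,0.1,-7.3],"spin": 0}
    - {"offset": [0.05,0.1,-7.3],"spin": 0}

```text
time_s: 11.87
eef_pos: [486.1, 327.4, 221.5]
ee_rot: [-0.0, 0.639, 0.769, -0.001]
force: [-0.8, 0.2, 1.3]
grip_width: 1.0
grip_force: 0.0
```

Call:
send_rows:
  targets:
    - {"offset": [0,0,0],"spin": 0}
    - {"offset": [0,0,0],"spin": 0}
    - {"offset": [0,0,0],"spin": 0}
    - {"offset": [0,0,0],"spin": 0}
    - {"offset": [0,0,0],"spin": 0}
    - {"offset": [0,0,0],"spin": 0}
    - {"offset": [0,0,0],"spin": 0}
    - {"offset": [0,0,0],"spin": 0}
  grip: 0
  squeeze: 45

```text
time_s: 12.53
eef_pos: [486.7, 327.7, 222.4]
ee_rot: [0.0, 0.639, 0.769, 0.0]
force: [1.4, 0.8, 2.2]
grip_width: 0.148
grip_force: 46.3
```

Call:
send_rows:
  targets:
    - {"offset": [0,0,1.5],"spin": 0}
    - {"offset": [0,0,3],"spin": 0}
    - {"offset": [0,0,4.5],"spin": 0}
    - {"offset": [0,0,4.8],"spin": 0}
    - {"offset": [-2,0,4.8],"spin": 0}
    - {"offset": [-3,-1,4.8],"spin": 0}
    - {"offset": [-3,-4,4.8],"spin": 0}
    - {"offset": [-3,-7.5,4.8],"spin": -0.05}

```text
time_s: 13.2
eef_pos: [455.2, 252.7, 268.9]
ee_rot: [-0.001, 0.657, 0.754, -0.001]
force: [0.6, -0.2, -0.9]
grip_width: 0.149
grip_force: 45.8
```

Call:
send_rows:
  targets:
    - {"offset": [1,-3,0],"spin": -0.05}
    - {"offset": [2,-6,0],"spin": -0.12}
    - {"offset": [3,-9,0],"spin": -0.12}
    - {"offset": [4,-12,0],"spin": -0.12}
    - {"offset": [5,-15,0],"spin": -0.12}
    - {"offset": [5,-18,0],"spin": -0.12}
    - {"offset": [5,-20.5,0],"spin": -0.12}
    - {"offset": [5,-22,0],"spin": -0.12}

```text
time_s: 13.87
eef_pos: [506.0, 30.3, 269.0]
ee_rot: [-0.001, 0.703, 0.711, -0.001]
force: [-0.7, 0.2, -1.4]
grip_width: 0.15
grip_force: 45.8
```

```bash
python3 -c "
from h import *
s=ctrl.sense();R=s['ee_rot'];print(s['eef_pos'].round(1),'yaw',np.arctan2(2*R[2]*R[2]-1,2*R[1]*R[2]),s['force'],s['grip_width'])"
```

```text
[506.   30.3 269. ] yaw 0.011544344585086797 [-0.68588059  0.18449375 -1.4050292 ] 0.1499871822060846
```

Call:
send_rows:
  targets:
    - {"offset": [1,-1.5,0],"spin": 0.008}
    - {"offset": [2,-3,0],"spin": 0.008}
    - {"offset": [3,-3.6,0],"spin": 0.008}
    - {"offset": [3,-3.6,0],"spin": 0.008}
    - {"offset": [3,-3.6,0],"spin": 0.008}
    - {"offset": [3,-3.6,0],"spin": 0.008}

```text
time_s: 14.37
eef_pos: [535.9, -2.9, 269.6]
ee_rot: [-0.0, 0.699, 0.715, -0.0]
force: [-0.5, -0.1, -1.3]
grip_width: 0.149
grip_force: 45.8
```

Run:
```python
from m import *
s=ctrl.sense();R=s['ee_rot'];print(s['eef_pos'].round(1),'yaw',np.arctan2(2*R[2]*R[2]-1,2*R[1]*R[2]),s['force'])
im,d=shot('scene'); b=im[:,:,::-1].copy(); cv2.imwrite('pics/s5.png',b); h=cv2.cvtColor(b,cv2.COLOR_BGR2HSV)
P=cloud('scene',((h[:,:,0]<5)|(h[:,:,0]>174))&(h[:,:,1]>150)&(h[:,:,2]>60),d); P=P[P[:,2]>150]; print('red',len(P),np.median(P,0) if len(P) else 0)
M=cloudmap('scene',d); P=M[(abs(M[:,:,0]-500)<60)&(abs(M[:,:,1]+6)<60)&(M[:,:,2]>85)&(M[:,:,2]<150)]; print('bowl',len(P),P.min(0),P.max(0),rect(P))
im,d=shot('top'); t=im[:,:,::-1].copy()
cv2.imwrite('pics/c5.png',cv2.hconcat([cv2.resize(b[150:350,220:420],(400,400)),cv2.resize(t[150:350,220:420],(400,400))]))
```

```text
[535.9  -2.9 269.6] yaw 0.02186859478944019 [-0.47762277 -0.07924765 -1.31626591]
red 89 [534.56501904   7.29084681 296.73569793]
bowl 467 [459.35805857 -36.4713676  115.64802129] [525.91789276  29.49911542 149.97138608] (array([489.8,  -1.4]), array([67.5, 55.8]), 41.72)
```

View pics/c5.png

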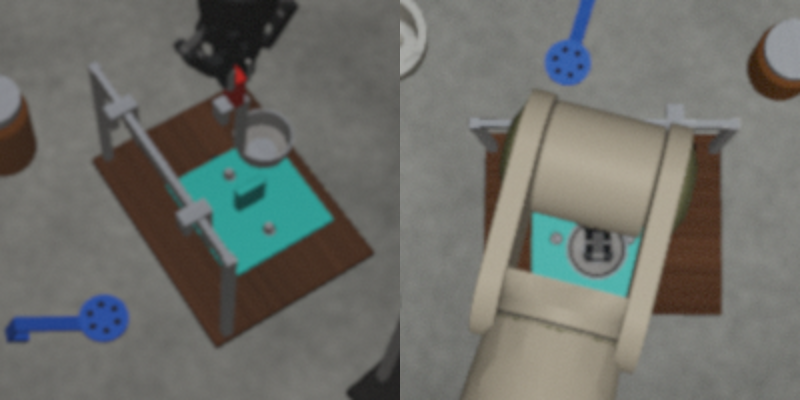

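The crop shows the ladle upright in the gripper, with the bowl over the plate at about (350,218) in the scene view and its centre y ≈ -3.5. The hooks are in place. I'll advance over the rail.

Call:
send_rows:
  targets:
    - {"offset": [1.5,-0.3,0],"spin": 0}
    - {"offset": [3,-0.3,0],"spin": 0}
    - {"offset": [4.5,-0.3,0],"spin": 0}
    - {"offset": [6,-0.3,0],"spin": 0}
    - {"offset": [7.5,-0.3,0],"spin": 0}
    - {"offset": [8.7,-0.3,0],"spin": 0}
    - {"offset": [8.9,-0.3,0],"spin": 0}
    - {"offset": [8.9,-0.3,0],"spin": 0}

```text
time_s: 15.13
eef_pos: [625.3, -6.0, 269.6]
ee_rot: [-0.0, 0.699, 0.715, -0.0]
force: [-0.4, -0.6, -1.9]
grip_width: 0.153
grip_force: 45.9
```

Call:
send_rows:
  targets:
    - {"offset": [0,0,-0.5],"spin": 0}
    - {"offset": [0,0,-1],"spin": 0}
    - {"offset": [0,0,-1.5],"spin": 0}
    - {"offset": [0,0,-2],"spin": 0}
    - {"offset": [0,0,-2],"spin": 0}
    - {"offset": [0,0,-2],"spin": 0}

```text
time_s: 15.63
eef_pos: [625.2, -6.4, 249.8]
ee_rot: [-0.0, 0.7, 0.715, -0.0]
force: [-0.3, -0.1, -1.6]
grip_width: 0.146
grip_force: 45.9
```

Run:
```python
from m import *
s=ctrl.sense();R=s['ee_rot'];print(s['eef_pos'].round(1),'yaw',np.arctan2(2*R[2]*R[2]-1,2*R[1]*R[2]),s['force'])
im,d=shot('scene'); b=im[:,:,::-1].copy()
cv2.imwrite('pics/c6.png',cv2.resize(b[160:320,220:380],(640,600)))
```

```text
[625.2  -6.4 249.8] yaw 0.021395941196500748 [-0.28250653 -0.14909461 -1.64580421]
```

View pics/c6.png

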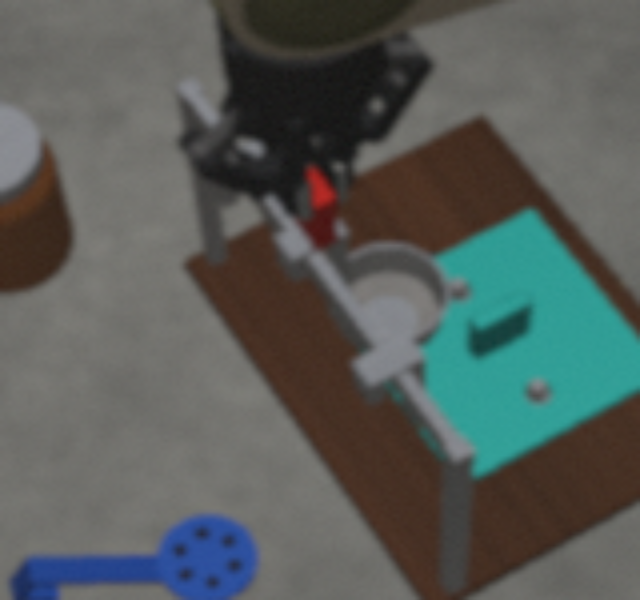

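The crop shows the ladle's hook straddling the rail at about crop (295,250), with the bowl in front and clear of the skimmer hook at (390,365). I'll lower it.

Call:
send_rows:
  targets:
    - {"offset": [0,0.05,-0.4],"spin": 0}
    - {"offset": [0,0.05,-0.8],"spin": 0}
    - {"offset": [0,0.05,-1.2],"spin": 0}
    - {"offset": [0,0.05,-1.6],"spin": 0}
    - {"offset": [0,0.05,-1.6],"spin": 0}

```text
time_s: 16.1
eef_pos: [625.1, -5.9, 232.8]
ee_rot: [-0.001, 0.7, 0.715, -0.0]
force: [-0.3, -0.1, -1.3]
grip_width: 0.149
grip_force: 45.9
```

Call:
send_rows:
  targets:
    - {"offset": [0,0,-0.3],"spin": 0}
    - {"offset": [0,0,-0.6],"spin": 0}
    - {"offset": [0,0,-0.9],"spin": 0}
    - {"offset": [0,0,-1.1],"spin": 0}
    - {"offset": [0,0,-1.1],"spin": 0}

```text
time_s: 16.52
eef_pos: [625.4, -5.9, 222.8]
ee_rot: [-0.0, 0.699, 0.715, -0.0]
force: [0.1, -0.1, -0.3]
grip_width: 0.15
grip_force: 45.8
```

Call:
send_rows:
  targets:
    - {"offset": [0,0,-0.05],"spin": 0}
    - {"offset": [0,0,-0.05],"spin": 0}
    - {"offset": [0,0,-0.05],"spin": 0}

```text
time_s: 16.77
eef_pos: [625.4, -5.9, 222.6]
ee_rot: [0.0, 0.699, 0.715, 0.0]
force: [-0.2, 0.8, -1.6]
grip_width: 0.152
grip_force: 45.8
```

Call:
send_rows:
  targets:
    - {"offset": [0,0,0],"spin": 0}
    - {"offset": [0,0,0],"spin": 0}
    - {"offset": [0,0,0],"spin": 0}
    - {"offset": [0,0,0],"spin": 0}
    - {"offset": [0,0,0],"spin": 0}
    - {"offset": [0,0,0],"spin": 0}
    - {"offset": [0,0,0],"spin": 0}
  grip: 1

```text
time_s: 17.35
eef_pos: [625.4, -5.9, 222.6]
ee_rot: [0.0, 0.699, 0.715, 0.0]
force: [-0.1, 0.4, -0.0]
grip_width: 1.003
grip_force: 0.0
```

Call:
send_rows:
  targets:
    - {"offset": [0,0,1.5],"spin": 0}
    - {"offset": [0,0,4],"spin": 0}
    - {"offset": [0,0,7],"spin": 0}
    - {"offset": [0,0,10],"spin": 0}
    - {"offset": [-3,0,11],"spin": 0}
    - {"offset": [-7,0,11],"spin": 0}
    - {"offset": [-11,0,11],"spin": 0}
    - {"offset": [-14,0,11],"spin": 0}

```text
time_s: 18.02
eef_pos: [483.0, -5.6, 332.7]
ee_rot: [0.0, 0.699, 0.715, 0.0]
force: [0.4, -0.1, 1.5]
grip_width: 1.002
grip_force: 0.0
```

Call:
send_rows:
  targets:
    - {"offset": [-2,4,0],"spin": 0}
    - {"offset": [-4,8,0],"spin": 0}
    - {"offset": [-6,12,0],"spin": 0}
    - {"offset": [-8,16,0],"spin": 0}
    - {"offset": [-10,20,0],"spin": 0}
    - {"offset": [-10,23,0],"spin": 0}
    - {"offset": [-10,24,0],"spin": 0}
    - {"offset": [-10,24,0],"spin": 0}

```text
time_s: 18.68
eef_pos: [384.5, 236.6, 332.6]
ee_rot: [-0.0, 0.698, 0.716, 0.0]
force: [-0.1, 0.2, -0.2]
grip_width: 0.997
grip_force: 0.0
```

```bash
python3 pl.py 7
python3 - <<'E'
import cv2
a=cv2.imread('pics/top7.png');b=cv2.imread('pics/scene7.png')
cv2.imwrite('pics/c7.png',cv2.hconcat([cv2.resize(a[170:320,250:400],(400,400)),cv2.resize(b[160:320,230:390],(400,400))]))
from m import *
d=ctrl.capture('top')[1]
h=cv2.cvtColor(a,cv2.COLOR_BGR2HSV)
P=cloud('top',((h[:,:,0]<5)|(h[:,:,0]>174))&(h[:,:,1]>150)&(h[:,:,2]>60),d); P=P[P[:,2]>150]; print('red',len(P),np.median(P,0),P.min(0),P.max(0))
E
```

```text
[384.5 236.6 332.6] toolyaw -1.544997488333925 [-0.07929683  0.19109766 -0.236679  ] 0.9972617959993594 18.6833
top plate top z 18.7 (array([509.3,   4.1]), array([147.9, 150.4]), 1.17) outline (array([508.9,   4. ]), array([147.4, 149.9]), 1.35) tilt [-0.001  0.001]
scene plate top z 20.5 (array([502. ,   1.7]), array([142.4, 155.1]), 0.61) outline (array([503.5,   2.7]), array([140.5, 153.4]), 1.07) tilt [-0.    -0.001]
red 69 [621.31679622  -4.59795581 260.93492723] [614.60555868 -13.08504931 256.69469377] [628.3389098    5.66546005 266.5990856 ]
```

View pics/c7.png

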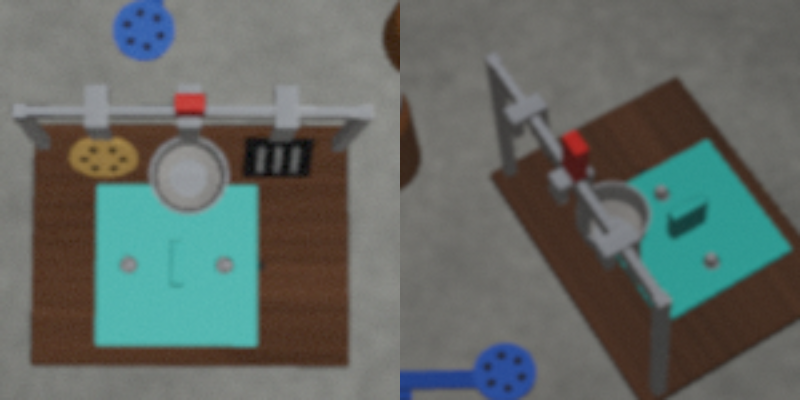

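The crop shows the ladle hanging mid-gap on the rail with its red block at crop (190,103). The skimmer and turner are both hanging, and the plate is flat over the studs. I'll let it settle briefly, then hand in.

Call:
send_rows:
  targets:
    - {"offset": [0,0,0],"spin": 0}
    - {"offset": [0,0,0],"spin": 0}
    - {"offset": [0,0,0],"spin": 0}
    - {"offset": [0,0,0],"spin": 0}
    - {"offset": [0,0,0],"spin": 0}
    - {"offset": [0,0,0],"spin": 0}
    - {"offset": [0,0,0],"spin": 0}
    - {"offset": [0,0,0],"spin": 0}

```text
time_s: 19.5
eef_pos: [385.4, 234.1, 332.5]
ee_rot: [-0.0, 0.699, 0.715, -0.0]
force: [0.7, 0.4, 0.3]
grip_width: 0.997
grip_force: 0.0
```

Run:
```python
from m import *
im,d=ctrl.capture('top'); h=cv2.cvtColor(im,cv2.COLOR_RGB2HSV)
P=cloud('top',((h[:,:,0]<5)|(h[:,:,0]>174))&(h[:,:,1]>150)&(h[:,:,2]>60),d); P=P[P[:,2]>150]; print(np.median(P,0))
print(ctrl.finish_job())
```

```text
[618.90625355  -4.71800247 260.81179921]
the job is handed in; nothing more can be done
None
```

I handed the job in at about 19.5 s, and no verdict came back: the plate lies flat over both studs, and the ladle hangs mid-gap between the still-hanging skimmer and turner; its red block still shifted about 2 mm between the last two pictures, so it may not have been fully at rest.

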